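# Clip the food tub shut on the bar and set it on the trivet

### The arm

A 7-joint arm with a two-finger parallel gripper is mounted at the origin on the work surface. World frame = base frame: x ahead of the robot, y to its left, z up, the work surface at z = 0. Lengths are in m, angles in rad, forces in N, time in s.
With the tool pointing down it reaches from about 0.425 to 0.925 m from the base axis. Payload 6.8 kg.
Tool frame: the origin (TCP) lies midway between the tips of the shut fingers; the grasp point (between the pads) lies 19 mm behind it (r.grip_depth is the distance from the TCP to the grasp point, in m); z points along the fingers, y is the line along which they close (so a half turn about z gives the same grasp; the last joint's range is limited). The gripper opens to 85 mm and grips with 20 to 120 N. Pads are 22 mm wide; open, the fingers measure 114 mm over their backs; the gripper's body (76 mm by 85 mm) begins 54 mm behind the grasp point. The pads swing forward as they close: fully open they stand 13 mm farther back than shut.
Start: joints at [-1.272, 0.477, 0.022, 1.555, -0.011, 1.109, -0.083], TCP at [0.267, 0.62, 0.231] pointing down, gripper open.
Joint ranges: [-2.96, 2.96], [-0.34, 2.1], [-1.41, 1.46], [0.24, 2.44], [-1.37, 4.51], [0.17, 1.92], [-2.96, 2.96]. Speed limits (rad/s): [2.39, 2.39, 3.14, 3.14, 3.14, 3.14, 3.14].

### API

Orientations are given as a rotation vector (axis times angle).
In Python, from bench import telemetry, grab_frame, calibration, order, silhouettes, r gives the robot as it stands.
- The arm moves only by the tool apply_moves, never from a script. Its argument "moves" is a list of rows, each a list of 7 numbers: the turn, a rotation vector about the tool's x, y, z scaled (see below), then the shift along the tool's x, y, z scaled (see below), then the opening, from -1 (shut) to 1 (fully open). A call has exactly 8 rows; each row shifts and turns the commanded pose from where the row before left it, along the tool's axes as they then stand; what a row does not reach is not made up. The controller multiplies each number of a shift by 1000 mm and each number of a turn by 6 degrees. A row lasts 1/12 s, in which the tool goes at most 41.7 mm and 7.16 degrees, less where a joint would pass 70% of its speed; a pose out of reach is approached as far as the arm can. A call with a number of a shift or a turn outside -1 to 1 is refused whole. A call with a gripper value outside its range is refused whole. The fingers move at their own pace and stop on an object; "grip_force" is the grip in N (left out, the last holds). Time passes only in rows, so rows that do not move let the fingers close, or fill a call up. It gives the time, the measured TCP pose, the force, the opening and the grip force at its end, in the units of the state.
- telemetry.get_obs(): the state, without advancing time (a new reading comes with each control period).
- grab_frame(name): name is "scene" or "top" or "wrist"; returns the picture (480x640x3 uint8, blue, green, red); there is no depth.
- calibration(name): a dict with "fx", "fy", "cx", "cy" (pixels), "k1" (the pictures are not rectified: a ray, as slopes to the right and down, at radius r is drawn at 1 + k1 r^2 times it, then the intrinsics apply), "world_from_camera" (4x4, takes a point from camera to world coordinates); the wrist camera has in their place "mount" (4x4, takes a point from camera to tool coordinates, whose origin is the TCP and whose axes are the flange's). Camera axes: x right, y down, z forward; pixel columns grow to the right and rows downward; lengths in m; the calibration is good to about 2 mm. A picture is of the moment at which its call begins: read the wrist's pose just before it. calibration takes no time and is no camera call.
- order.hand_in(): hands the job in; it is judged then, once.
Trained networks look in the newest picture that a camera, given by its name, has taken for a name from the list of things; names that differ only in an ending like _2 or _b are one class to them, and where a whole thing is asked for, a point or a joint stands for the part that bears it (a point fixed in the world has none). Each returns a list of dicts, best first, with "p" (0 to 1); they miss things now and then, are a little off and sometimes report something else, mostly with a low value. They report only what shows in the picture. A call takes as long as a camera call.
- silhouettes(thing, camera): "mask" (480x640 bool, what is visible of it) and "extent" ([centre column, centre row, width, height] in pixels, round what is visible of it).
The state is a dict: "clock": time; "joints": joint angles; "qvel": joint speeds; "tau": joint torques, N m; "tcp_pos": TCP position; "orientation": TCP orientation; "contact_force": force on the tool from outside, world axes, zero at the start; "moment": the same for the moment, N m; "grip_width": finger opening in m; "gripper_force": force on a finger pad.
Only numpy, scipy, OpenCV 4.12 (cv2) and the standard library are available. Lean on these libraries where they do the work, as an engineer would, in place of code of your own. Each camera call takes 0.05 s, during which the arm holds its last target. There are 200 camera calls.

### The job

Close the clip-lock tub of leftovers by pushing each of its two end clips fully shut against the bent steel bar on the counter: first the broad clip, then turn the tub round and do the narrow one. Then stand the tub upright in the middle of the round trivet and let go. Leave the jar, the caddy and the mug where they are, and do not tip the tub over.

Things in the scene. Friction and masses are not known exactly. Their poses are not given: they have to be found in the camera images.
- tub: white plastic food tub with a grey lid (closed, part of the tub): a solid block 110 mm long (its x), 60 mm wide (its y), 72 mm high, about 0.35 kg, loose on the counter. Origin: centre of its underside, z up. The broad clip is on the end face at +x, the narrow clip on the end face at -x. Its long sides (60 mm apart) are plain and can be gripped from above.
- broad_clip (a joint): broad grey flap clip (50 mm wide, 36 mm long, 4 mm thick) on the tub's +x end; level hinge 57 mm from the tub's middle, 63 mm above its underside. 0 = shut, hanging flat (outer face 59 mm from the tub's middle); grows in rad as its lower edge swings out, at most 0.95; starts at 0.6 to 0.85. Stiff hinge (0.04 N m: 3 to 4 N at the bar's height), stays where left.
- narrow_clip (a joint): narrow grey flap clip (18 mm wide, otherwise the same as the broad one) on the tub's -x end. 0 = shut; grows in rad as its lower edge swings out, at most 0.95; starts open at 0.6 to 0.85.
- broad_clip_tip (a point): middle of the broad clip's lower (free) edge
- narrow_clip_tip (a point): middle of the narrow clip's lower (free) edge
- bar: bent steel bar fixed to the counter: 12 mm round rod bent to a low bridge, legs 170 mm apart (along its y), level rod's centre line 48 mm above the counter, feet 32 mm across, 5 mm high. Origin: on the counter under the rod's middle; x is level, square to the rod, away from the robot (within 0.45 rad of world x). Its robot side is free. Pushed against the rod, a clip folds shut.
- trivet: round red silicone trivet stuck to the counter, 170 mm across, 8 mm thick, flat top. Origin: centre of its underside.
- jar: bystander: glass jar with lever clasp, 90 mm across, 152 mm high. Origin: centre of its underside.
- caddy: bystander: open black plastic countertop caddy with clamp-on rim, about 154 by 204 mm (x, y) and 134 mm high. Origin: centre of its underside.
- mug: bystander: white mug, 80 mm across, 90 mm high, behind the bar. Origin: centre of its underside.

How it is judged:
By the outcome, as a careful person would: the job done as asked, in the order asked, and still so for the second after the job is handed in, with the robot touching nothing.
It also fails if it takes over 58 s, if anything falls off the work surface, if the arm or the gripper's body presses on something with over 40 N, if the wrist force passes 120 N, or if a joint passes its speed limit or range.

## Working session

There is one attempt and no reset: what is moved stays moved. The work goes in short steps, Python scripts to look and compute and a tool call to move; the robot and the scene stay as the last step left them, time stands still between calls to the robot, and variables do not carry over. Pictures are saved under pics/ and viewed, at most 10 in all, crops included, and the job is handed in when it is done.

Besides the shell and the picture viewer there is one more tool, called after "Call:" by a JSON object that holds its "api" and its "payload". apply_moves: Moves the arm, as the interface text tells. Its arguments: {"type":"object","properties":{"moves":{"type":"array"},"grip_force":{"type":"number"}},"required":["moves"]}

```bash
mkdir -p pics; ls
python3 - <<'E'
from bench import telemetry, grab_frame, calibration, silhouettes
import cv2,numpy as np
o=telemetry.get_obs();print(o)
ims=[]
for n in ("scene","top"):
    im=grab_frame(n);cv2.imwrite(f"pics/{n}0.png",im);c=calibration(n);print(n,c)
    for t in ("tub","bar","trivet","broad_clip","narrow_clip","mug","jar","caddy"):
        s=silhouettes(t,n)
        for d in s[:2]:
            print(n,t,round(d["p"],2),np.round(d["extent"],1))
            np.save(f"pics/{n}_{t}.npy",s[0]["mask"])
E
```

```text
pics
{'clock': 0.0, 'joints': array([-1.27209107,  0.47780805,  0.02233938,  1.55645189, -0.01150876,
        1.10929627, -0.08306782]), 'qvel': array([-1.34090880e-03,  6.97237880e-04,  4.59207873e-04,  8.97607443e-05,
       -1.50712233e-03, -1.05854250e-03,  5.03459659e-04]), 'tau': array([ 1.19664503e-03, -5.96454120e+01,  1.60864245e+00, -2.81201506e+01,
        1.26033343e-02,  9.27218614e-03, -3.99417024e-05]), 'tcp_pos': array([0.26685892, 0.61936387, 0.23032019]), 'orientation': array([-6.34484390e-01, -3.07660441e+00,  2.85739181e-03]), 'contact_force': array([ 0.96152894, -0.75103967, -0.11120305]), 'moment': array([-0.02880801,  0.00148872,  0.01652999]), 'gripper_force': 0.0, 'grip_width': 0.08483789588177815}
scene {'fx': 450.67350141502715, 'fy': 450.67350141502715, 'cx': 324.8770172470104, 'cy': 244.4560603397576, 'k1': -0.06114943053793946, 'world_from_camera': array([[ 0.58578559,  0.59711396, -0.54800563,  1.22205928],
       [ 0.81044439, -0.43651369,  0.39068619, -0.45447321],
       [-0.00592778, -0.67298642, -0.73963108,  0.92043001],
       [ 0.        ,  0.  
[... 366 characters left out ...]
'fy': 623.8170952756257, 'cx': 328.3028452671545, 'cy': 236.183885925239, 'k1': -0.03896040856095626, 'world_from_camera': array([[ 0.01585403, -0.99853316,  0.05177044,  0.50684093],
       [-0.99985727, -0.01553019,  0.00665158, -0.00993113],
       [-0.00583782, -0.0518685 , -0.99863686,  1.41960121],
       [ 0.        ,  0.        ,  0.        ,  1.        ]])}
top tub 0.87 [450.1 303.7  67.1  60. ]
top bar 0.96 [329.5 225.6  80.7  42.7]
top trivet 0.82 [209.6 288.7  72.3  75.2]
top broad_clip 0.53 [472.1 287.4  14.1  21.5]
top narrow_clip 0.62 [423.5 322.6  12.4  12.8]
top mug 0.91 [306.1 138.6  43.3  44.2]
top jar 0.57 [156.8 189.5  57.4  49.6]
top caddy 0.58 [512.6 182.1 107.   79.8]
```

Run:
```python
import cv2
a=cv2.imread("pics/top0.png");
cv2.imwrite("pics/v1.png",cv2.resize(a[90:390,100:580],None,fx=1.66,fy=1.66,interpolation=cv2.INTER_CUBIC))
b=cv2.imread("pics/scene0.png");cv2.imwrite("pics/v2.png",cv2.resize(b[130:430,110:510],None,fx=2,fy=2))
```

```text
(no output)
```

View pics/v1.png

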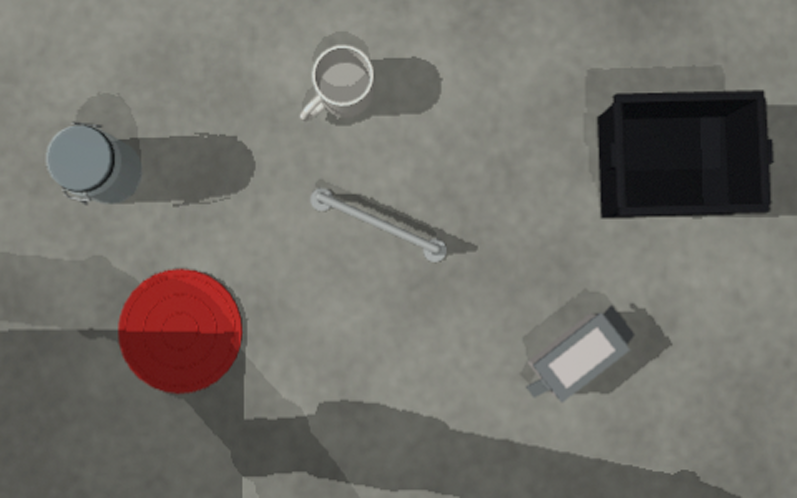

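View pics/v2.png

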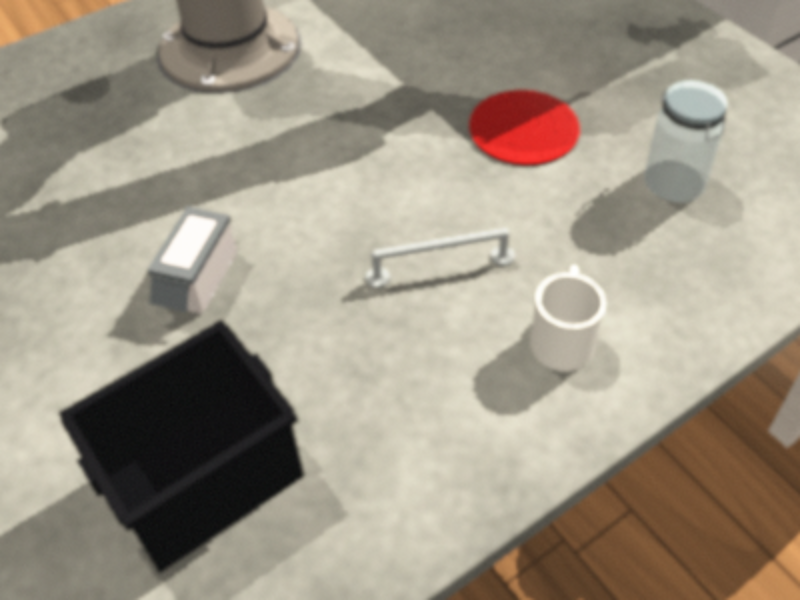

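Top view: tub at about (450,304) with its broad clip toward upper right, narrow clip lower left. Bar's rod runs (292,210) to (363,240), trivet is at (210,289), and the mug is behind the bar. The space before the bar is free. Next I fit the poses with models in both views.

```bash
cat > h.py <<'E'
import numpy as np,cv2
from bench import calibration
from scipy.optimize import minimize
C={n:calibration(n) for n in("scene","top")}
def proj(P,n,c=None):
    c=c or C[n];T=np.linalg.inv(c["world_from_camera"]);q=np.atleast_2d(P)@T[:3,:3].T+T[:3,3]
    s=q[:,:2]/q[:,2:];s=s*(1+c["k1"]*(s**2).sum(1,keepdims=True))
    return s*[c["fx"],c["fy"]]+[c["cx"],c["cy"]]
def hull(img,p,S=8):
    cv2.fillConvexPoly(img,cv2.convexHull(np.round(p*S+S/2-.5).astype(np.int32)),1)
def box(x0,x1,y0,y1,z0,z1): return np.array([[x,y,z] for x in(x0,x1) for y in(y0,y1) for z in(z0,z1)],float)
def clip(s,w,a):
    P=box(-.002,.002,-w/2,w/2,-.036,0);c,t=np.cos(a),np.sin(a)
    Q=np.c_[P[:,0]*c-P[:,2]*t+.057,P[:,1],P[:,0]*t+P[:,2]*c+.063];Q[:,0]*=s;return Q
def place(P,x,y,a,z=0): 
    c,s=np.cos(a),np.sin(a);return P@np.array([[c,s,0],[-s,c,0],[0,0,1]])+[x,y,z]
def tubparts(v): return [place(p,*v[:3]) for p in(box(-.055,.055,-.03,.03,0,.072),clip(1,.05,v[3]),clip(-1,.018,v[4]))]
def barparts(v):
    out=[]
    rod=np.array([[.006*np.cos(t),y,.048+.006*np.sin(t)] for t in np.linspace(0,6.3,9) for y in(-.085,.085)]);out.append(place(rod,*v))
    for y in(-.085,.085):
        for R,z0,z1 in((.006,0,.048),(.016,0,.005)):
            out.append(place(np.array([[R*np.cos(t),y+R*np.sin(t),z] for t in np.linspace(0,6.3,13) for z in(z0,z1)]),*v))
    return out
def render(parts,n,S=4):
    im=np.zeros((480*S,640*S),np.uint8)
    for p in parts: hull(im,proj(p,n),S)
    return cv2.resize(im.astype(np.float32),(640,480),interpolation=cv2.INTER_AREA)
def fit(fn,x0,masks,step):
    f=lambda v:sum(np.abs(render(fn(v),n)-m).sum()/m.sum() for n,m in masks.items())
    x0=np.array(x0,float);sx=np.vstack([x0]+[x0+np.eye(len(x0))[i]*step[i] for i in range(len(x0))])
    r=minimize(f,x0,method="Nelder-Mead",options=dict(initial_simplex=sx,maxiter=250,xatol=2e-4,fatol=1e-4));return r.x,r.fun
def unproj(uv,n,z):
    c=C[n];s=(np.array(uv)-[c["cx"],c["cy"]])/[c["fx"],c["fy"]];t=s.copy()
    for _ in range(9): t=s/(1+c["k1"]*(t@t))
    T=c["world_from_camera"];d=T[:3,:3]@np.r_[t,1];return T[:3,3]+d*(z-T[2,3])/d[2]
E
python3 - <<'E'
from h import *
M=lambda t:{n:np.load(f"pics/{n}_{t}.npy").astype(np.float32) for n in("scene","top")}
for t,fn,x0,st in(("tub",tubparts,[.40,-.26,-.8,.7,.7],[.02,.02,.2,.1,.1]),("bar",barparts,[.53,0,-.4],[.02,.02,.1])):
    m=M(t);x0[:2]=unproj([450.1,303.7] if t=="tub" else [329.5,225.6],"top",.045)[:2]
    v,f=fit(fn,x0,m,st);v,f=fit(fn,v,m,np.array(st)/3);print(t,np.round(v,4),f)
    for n in m: 
        w,g=fit(fn,v,{n:m[n]},np.array(st)/3);print("  ",n,np.round(w,4),g)
    for n in m:
        im=cv2.imread(f"pics/{n}0.png")
        for p in fn(v): cv2.polylines(im,[cv2.convexHull(np.round(proj(p,n)).astype(np.int32))],1,(0,255,0))
        cv2.imwrite(f"pics/fit_{t}_{n}.png",im)
for n in("top","scene"):
    im=cv2.imread(f"pics/{n}0.png").astype(int);r=(im[...,2]>70)&(im[...,2]>2*im[...,1])
    ys,xs=np.nonzero(r);k=cv2.convexHull(np.c_[xs,ys].astype(np.int32));e=cv2.fitEllipse(k)
    print("trivet",e,unproj(e[0],n,.008))
print("mug",unproj([306,138.6],"top",.07),"caddy",unproj([512.6,182.1],"top",.1))
a=cv2.imread("pics/fit_tub_top.png")[260:350,400:500];b=cv2.imread("pics/fit_bar_top.png")[185:275,280:380]
c=cv2.imread("pics/fit_tub_scene.png")[220:310,155:255];d=cv2.imread("pics/fit_bar_scene.png")[215:305,280:380]
cv2.imwrite("pics/v3.png",cv2.resize(np.vstack([np.hstack([a,b]),np.hstack([c,d])]),None,fx=3.3,fy=3.3,interpolation=cv2.INTER_NEAREST))
E
```

```text
tub [ 0.4309 -0.2656 -0.9112  0.6495  0.7822] 0.11147428303956985
   scene [ 0.4296 -0.2656 -0.9108  0.6759  0.7779] 0.03539559617638588
   top [ 0.4321 -0.2665 -0.904   0.5483  0.7808] 0.04951972886919975
bar [ 0.6044  0.0015 -0.4   ] 0.40591180324554443
   scene [ 0.603   0.0023 -0.402 ] 0.2608404755592346
   top [ 0.605   0.0013 -0.401 ] 0.11377298086881638
trivet ((208.08009338378906, 288.999267578125), (74.04995727539062, 74.41422271728516), 42.74165344238281) [0.45615161 0.2695441  0.008     ]
trivet ((371.6182556152344, 193.38729858398438), (36.961971282958984, 55.02070617675781), 93.7839584350586) [0.45937209 0.26625943 0.008     ]
mug [0.78970769 0.0512135  0.07      ] caddy [ 0.69681476 -0.39221119  0.1       ]
```

View pics/v3.png

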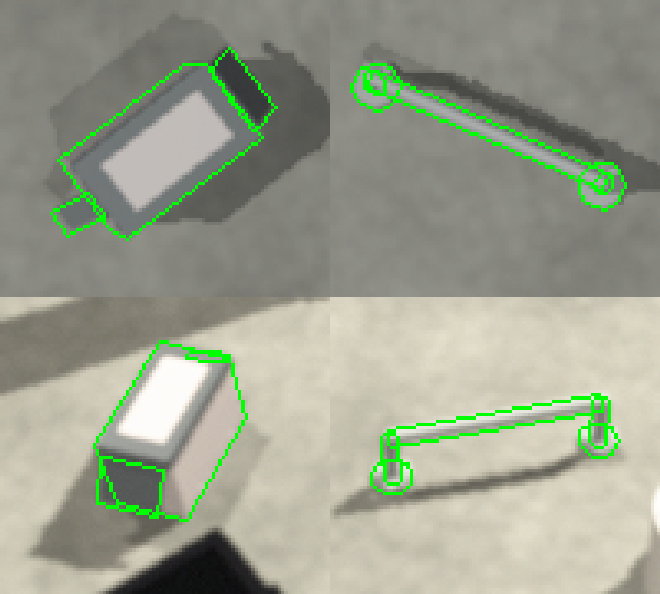

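The fits line up well: tub (0.431, -0.266, yaw -0.91), bar (0.604, 0.002, yaw -0.40), trivet (0.457, 0.268). Moving along an arc to above the tub.

Call:
{"api": "apply_moves", "payload": {"moves": [[0,0,0,-0.0296,-0.0192,0,1],[0,0,0,-0.0296,-0.0192,0,1],[0,0,0,-0.0296,-0.0192,0,1],[0,0,0,-0.0296,-0.0192,0,1],[0,0,0,-0.0296,-0.0192,0,1],[0,0,0,-0.0296,-0.0192,0,1],[0,0,0,-0.0296,-0.0192,0,1],[0,0,0,-0.0296,-0.0192,0,1]]}}

```text
clock: 1.57
tcp_pos: [0.4245, 0.3837, 0.2316]
orientation: [0.634, 3.077, 0.001]
contact_force: [0.2, -0.0, 0.5]
grip_width: 0.0852
gripper_force: 0.0
```

Call:
{"api": "apply_moves", "payload": {"moves": [[0,0,0,-0.0296,-0.0192,0,1],[0,0,0,-0.0296,-0.0192,0,1],[0,0,0,-0.0296,-0.0192,0,1],[0,0,0,-0.0296,-0.0192,0,1],[0,0,0,-0.0296,-0.0192,0,1],[0,0,0,-0.0296,-0.0192,0,1],[0,0,0,-0.0296,-0.0192,0,1],[0,0,0,-0.0296,-0.0192,0,1]]}}

```text
clock: 2.23
tcp_pos: [0.5813, 0.1489, 0.2316]
orientation: [0.634, 3.076, 0.001]
contact_force: [0.5, 0.8, 1.2]
grip_width: 0.0854
gripper_force: 0.0
```

Call:
{"api": "apply_moves", "payload": {"moves": [[0,0,0,-0.002,-0.034,0,1],[0,0,0,-0.002,-0.034,0,1],[0,0,0,-0.002,-0.034,0,1],[0,0,0,-0.002,-0.034,0,1],[0,0,0,-0.002,-0.034,0,1],[0,0,0,-0.002,-0.034,0,1],[0,0,0,-0.002,-0.034,0,1],[0,0,0,-0.002,-0.034,0,1]]}}

```text
clock: 2.9
tcp_pos: [0.4868, -0.1071, 0.2316]
orientation: [0.634, 3.076, 0.001]
contact_force: [1.0, -0.9, -0.5]
grip_width: 0.0853
gripper_force: 0.0
```

Call:
{"api": "apply_moves", "payload": {"moves": [[0,0,0,-0.002,-0.034,0,1],[0,0,0,-0.002,-0.034,0,1],[0,0,0,-0.002,-0.034,0,1],[0,0,0,-0.002,-0.034,0,1],[0,0,0.96,-0.002,-0.034,0,1],[0,0,0.96,0,0,0,1],[0,0,0.96,0,0,0,1],[0,0,0.96,0,0,0,1]]}}

```text
clock: 3.57
tcp_pos: [0.4291, -0.2667, 0.2315]
orientation: [1.246, 2.883, 0.0]
contact_force: [0.6, 1.0, -0.1]
grip_width: 0.0848
gripper_force: 0.0
```

```bash
cat > d.py <<'E'
# d.py x y z tooly_yaw : remaining shift in current tool axes, turn in units
import sys,numpy as np
from scipy.spatial.transform import Rotation as R
from bench import telemetry
o=telemetry.get_obs();Q=R.from_rotvec(o["orientation"]);m=Q.as_matrix()
yaw=np.arctan2(m[1,1],m[0,1]);np.set_printoptions(precision=4,suppress=True)
print("t",o["clock"],"p",o["tcp_pos"],"yaw",round(yaw,4),"toolz",m[:,2],"q",o["joints"],"F",o["contact_force"],"w",o["grip_width"],o["gripper_force"])
t=np.array(list(map(float,sys.argv[1:5])))
dy=(t[3]-yaw+np.pi)%(2*np.pi)-np.pi
y=t[3];Rt=np.array([[-np.sin(y),np.cos(y),0],[np.cos(y),np.sin(y),0],[0,0,-1.]]).T
d=t[:3]-o["tcp_pos"];print("shift in tool now",m.T@d,"in target tool",Rt.T@d if 0 else Rt@d*0+np.array([d@np.array([-np.sin(y),np.cos(y),0]),d@np.array([np.cos(y),np.sin(y),0]),-d[2]]),"turn units",-np.degrees(dy)/6,"tilt fix(tool rotvec deg)",np.degrees((Q.inv()*R.from_matrix(np.array([[-np.sin(y),np.cos(y),0],[np.cos(y),np.sin(y),0],[0,0,-1.]]).T)).as_rotvec()))
E
python3 d.py .431 -.2656 .15 .66
```

```text
t 3.5667 p [ 0.4291 -0.2667  0.2315] yaw 0.7549 toolz [ 0.0005 -0.0001 -1.    ] q [-0.0118  0.2062  0.5157  1.982  -0.1219  0.9825  1.3175] F [ 0.6235  0.9967 -0.0999] w 0.084793422440821 0.0
shift in tool now [-0.0005  0.0021  0.0815] in target tool [-0.0003  0.0022  0.0815] turn units 0.906302598580165 tilt fix(tool rotvec deg) [0.0193 0.0221 5.4378]
```

Call:
{"api": "apply_moves", "payload": {"moves": [[0,0,0.9,0,0.0022,0.0,1],[0,0,0,0,0,0.03,1],[0,0,0,0,0,0.034,1],[0,0,0,0,0,0.034,1],[0,0,0,0,0,0.034,1],[0,0,0,0,0,0.034,1],[0,0,0,0,0,0.025,1],[0,0,0,0,0,0.015,1]]}}

```text
clock: 4.23
tcp_pos: [0.4298, -0.2635, 0.0226]
orientation: [-1.369, -2.824, 0.0]
contact_force: [0.1, -0.1, 0.8]
grip_width: 0.0855
gripper_force: 0.0
```

Call:
{"api": "apply_moves", "payload": {"moves": [[0,0,0,0,0,0,-1],[0,0,0,0,0,0,-1],[0,0,0,0,0,0,-1],[0,0,0,0,0,0,-1],[0,0,0,0,0,0,-1],[0,0,0,0,0,0,-1],[0,0,0,0,0,0,-1],[0,0,0,0,0,0,-1]], "grip_force": 60}}

```text
clock: 4.9
tcp_pos: [0.4314, -0.2643, 0.0258]
orientation: [1.37, 2.826, 0.0]
contact_force: [-0.7, 0.9, 2.3]
grip_width: 0.0592
gripper_force: 66.3
```

```bash
python3 d.py .431 -.2656 .025 .66
```

```text
t 4.9 p [ 0.4314 -0.2643  0.0258] yaw 0.6678 toolz [ 0.0008 -0.0001 -1.    ] q [ 0.1301  0.5381  0.372   2.1246 -0.3718  0.5394  1.4439] F [-0.7313  0.9051  2.2586] w 0.059208631982744814 66.29675388336182
shift in tool now [-0.0008 -0.0011  0.0008] in target tool [-0.0008 -0.0011  0.0008] turn units 0.07402356838475603 tilt fix(tool rotvec deg) [0.0352 0.0318 0.4441]
```

Call:
{"api": "apply_moves", "payload": {"moves": [[0,0,0,0,0,-0.015,-1],[0,0,-0.96,0,0,-0.015,-1],[0,0,-0.96,0,0,-0.02,-1],[0,0,-0.96,0,0,-0.02,-1],[0,0,-0.96,0,0,-0.01,-1],[0,0,-0.96,0,0,0,-1],[0,0,0,0.004,0.022,0,-1],[0,0,0,0.005,0.029,0,-1]]}}

```text
clock: 5.57
tcp_pos: [0.442, -0.216, 0.1058]
orientation: [0.633, 3.076, -0.002]
contact_force: [0.8, 1.7, -3.3]
grip_width: 0.0597
gripper_force: 66.0
```

Call:
{"api": "apply_moves", "payload": {"moves": [[0,0,0,0.005,0.029,0,-1],[0,0,0,0.005,0.029,0,-1],[0,0,0,0.005,0.029,0,-1],[0,0,0,0.005,0.029,0,-1],[0,0,0,0.005,0.029,0,-1],[0,0,0,0.005,0.029,0,-1],[0,0,0,0.005,0.029,0,-1],[0,0,0,0.005,0.029,0,-1]]}}

```text
clock: 6.23
tcp_pos: [0.4961, 0.0168, 0.1053]
orientation: [-0.625, -3.079, 0.0]
contact_force: [0.2, -0.5, -3.3]
grip_width: 0.0594
gripper_force: 65.9
```

```bash
python3 d.py .5027 .0444 .0265 1.17
```

```text
t 6.2333 p [0.4961 0.0168 0.1053] yaw 1.1701 toolz [-0.0002 -0.     -1.    ] q [-0.376   0.3643  0.2618  2.1021 -0.145   0.692   1.1514] F [ 0.2332 -0.4981 -3.3163] w 0.05940411440345898 65.94836354255676
shift in tool now [0.0047 0.028  0.0788] in target tool [0.0047 0.028  0.0788] turn units 0.000702834605734638 tilt fix(tool rotvec deg) [-0.0065 -0.0085  0.0042]
```

Call:
{"api": "apply_moves", "payload": {"moves": [[0,0,0,0.0047,0.028,0,-1],[0,0,0,0,0,0.02,-1],[0,0,0,0,0,0.022,-1],[0,0,0,0,0,0.018,-1],[0,0,0,0,0,0.012,-1],[0,0,0,0,0,0.006,-1],[0,0,0,0,0,0,-1],[0,0,0,0,0,0,-1]]}}

```text
clock: 6.9
tcp_pos: [0.5029, 0.0429, 0.0274]
orientation: [0.625, 3.079, -0.0]
contact_force: [-0.5, 0.6, -2.3]
grip_width: 0.0596
gripper_force: 65.9
```

```bash
python3 d.py .5441 .0269 .0265 1.17
python3 - <<'E'
from bench import grab_frame
import cv2,numpy as np
a=grab_frame("scene");b=grab_frame("top")
cv2.imwrite("pics/v4.png",np.hstack([cv2.resize(a[170:320,230:430],None,fx=2,fy=2),cv2.resize(b[170:320,230:430],None,fx=2,fy=2)]))
E
```

```text
t 6.9 p [0.5029 0.0429 0.0274] yaw 1.1699 toolz [-0.     -0.0001 -1.    ] q [-0.3751  0.5128  0.2066  2.1178 -0.2006  0.5289  1.1492] F [-0.4577  0.5823 -2.265 ] w 0.05962746620476824 65.92830777168274
shift in tool now [-0.0441  0.0014  0.0009] in target tool [-0.0441  0.0014  0.0009] turn units -0.0006320656987981345 tilt fix(tool rotvec deg) [-0.0057  0.0021 -0.0038]
```

View pics/v4.png

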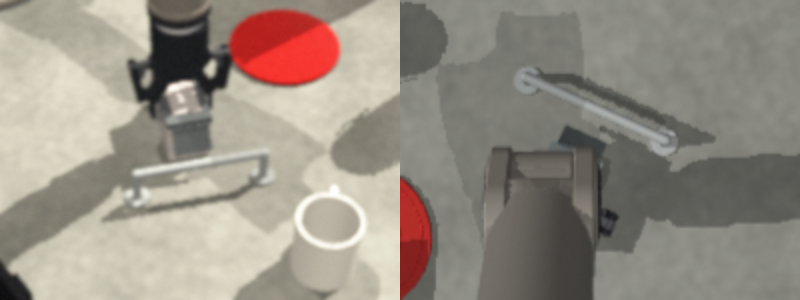

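The tub faces the rod squarely, with the open broad clip at about (188,140) in the left crop, just short of the rod at (200,160). Pushing.

Call:
{"api": "apply_moves", "payload": {"moves": [[0,0,0,-0.006,0.0014,0,-1],[0,0,0,-0.006,0,0,-1],[0,0,0,-0.006,0,0,-1],[0,0,0,-0.006,0,0,-1],[0,0,0,-0.005,0,0,-1],[0,0,0,-0.005,0,0,-1],[0,0,0,-0.004,0,0,-1],[0,0,0,-0.002,0,0,-1]]}}

```text
clock: 7.67
tcp_pos: [0.5401, 0.0286, 0.027]
orientation: [-0.625, -3.078, 0.0]
contact_force: [-2.7, 1.8, -3.6]
grip_width: 0.0594
gripper_force: 65.9
```

Call:
{"api": "apply_moves", "payload": {"moves": [[0,0,0,-0.001,0,0,-1],[0,0,0,-0.001,0,0,-1],[0,0,0,-0.001,0,0,-1],[0,0,0,-0.001,0,0,-1],[0,0,0,0,0,0,-1],[0,0,0,0,0,0,-1],[0,0,0,0,0,0,-1],[0,0,0,0,0,0,-1]]}}

```text
clock: 8.33
tcp_pos: [0.5439, 0.0271, 0.0273]
orientation: [0.625, 3.079, -0.0]
contact_force: [-1.9, 0.3, -3.3]
grip_width: 0.059
gripper_force: 66.0
```

```bash
python3 d.py .5441 .0269 .0265 1.17
```

```text
t 8.3333 p [0.5439 0.0271 0.0273] yaw 1.1702 toolz [ 0.     -0.0001 -1.    ] q [-0.3268  0.5576  0.2072  2.0254 -0.2007  0.5774  1.1887] F [-1.9298  0.2788 -3.3293] w 0.05895722019020564 65.97954511642456
shift in tool now [-0.0003 -0.0001  0.0008] in target tool [-0.0003 -0.0001  0.0008] turn units 0.0014791134877167095 tilt fix(tool rotvec deg) [-0.0032  0.0038  0.0089]
```

Call:
{"api": "apply_moves", "payload": {"moves": [[0,0,0,-0.001,0,0,-1],[0,0,0,0,0,0,-1],[0,0,0,-0.001,0,0,-1],[0,0,0,0,0,0,-1],[0,0,0,0,0,0,-1],[0,0,0,0,0,0,-1],[0,0,0,0,0,0,-1],[0,0,0,0,0,0,-1]]}}

```text
clock: 9.0
tcp_pos: [0.5442, 0.027, 0.0269]
orientation: [-0.624, -3.076, 0.0]
contact_force: [-6.1, 2.0, -1.4]
grip_width: 0.0596
gripper_force: 66.1
```

```bash
python3 d.py .5441 .0269 .0265 1.17
```

```text
t 9.0 p [0.5442 0.027  0.0269] yaw 1.1707 toolz [-0.0031  0.0005 -1.    ] q [-0.3249  0.5598  0.2063  2.0225 -0.2012  0.5813  1.1905] F [-6.0641  2.0124 -1.441 ] w 0.0595717490337823 66.10276222229004
shift in tool now [ 0.     -0.0001  0.0004] in target tool [ 0.     -0.0001  0.0004] turn units 0.006703851467709244 tilt fix(tool rotvec deg) [-0.0412 -0.1758  0.0402]
```

Call:
{"api": "apply_moves", "payload": {"moves": [[0,0,0,-0.001,0,0,-1],[0,0,0,-0.001,0,0,-1],[0,0,0,-0.001,0,0,-1],[0,0,0,-0.001,0,0,-1],[0,0,0,0,0,0,-1],[0,0,0,0,0,0,-1],[0,0,0,0,0,0,-1],[0,0,0,0,0,0,-1]]}}

```text
clock: 9.67
tcp_pos: [0.5442, 0.0268, 0.0261]
orientation: [-0.621, -3.069, 0.0]
contact_force: [-14.2, 6.7, 3.4]
grip_width: 0.0592
gripper_force: 66.8
```

```bash
python3 d.py .5441 .0269 .0265 1.17
```

```text
t 9.6667 p [0.5442 0.0268 0.0261] yaw 1.1717 toolz [-0.0102  0.0019 -0.9999] q [-0.3213  0.5636  0.2043  2.0172 -0.2023  0.5896  1.1937] F [-14.2224   6.6992   3.3508] w 0.059187425574936454 66.79842352867126
shift in tool now [ 0.0001  0.     -0.0004] in target tool [ 0.0001  0.     -0.0004] turn units 0.01656561533372944 tilt fix(tool rotvec deg) [-0.1268 -0.58    0.0988]
```

Hard stop at exactly the shut distance (65 mm) with about 15 N, so the broad clip is shut. Backing off, lifting and turning round.

Call:
{"api": "apply_moves", "payload": {"moves": [[0,0,0,0.01,0,0,-1],[0,0,0,0.015,0,0,-1],[0,0,0,0.015,0,0,-1],[0,0,0,0.011,0,0,-1],[0,0,0,0,0,-0.02,-1],[0,0,0,0,0,-0.025,-1],[0,0,0,0,0,-0.025,-1],[0,0,0.5,0,0,-0.01,-1]]}}

```text
clock: 10.33
tcp_pos: [0.5051, 0.0448, 0.1106]
orientation: [0.704, 3.055, 0.004]
contact_force: [0.6, -0.5, -4.8]
grip_width: 0.0594
gripper_force: 66.3
```

Call:
{"api": "apply_moves", "payload": {"moves": [[0,0,0.9,0,0,0,-1],[0,0,1,0,0,0,-1],[0,0,1,0,0,0,-1],[0,0,1,0,0,0,-1],[0,0,1,0,0,0,-1],[0,0,1,0,0,0,-1],[0,0,1,0,0,0,-1],[0,0,1,0,0,0,-1]]}}

```text
clock: 11.0
tcp_pos: [0.5034, 0.0447, 0.1078]
orientation: [1.882, 2.513, 0.002]
contact_force: [-0.5, 0.2, -3.4]
grip_width: 0.0591
gripper_force: 66.3
```

Call:
{"api": "apply_moves", "payload": {"moves": [[0,0,1,0,0,0,-1],[0,0,1,0,0,0,-1],[0,0,1,0,0,0,-1],[0,0,1,0,0,0,-1],[0,0,1,0,0,0,-1],[0,0,1,0,0,0,-1],[0,0,1,0,0,0,-1],[0,0,1,0,0,0,-1]]}}

```text
clock: 11.67
tcp_pos: [0.5034, 0.0448, 0.1077]
orientation: [2.742, 1.532, 0.003]
contact_force: [-0.1, -0.2, -3.0]
grip_width: 0.0595
gripper_force: 66.3
```

Call:
{"api": "apply_moves", "payload": {"moves": [[0,0,1,0,0,0,-1],[0,0,1,0,0,0,-1],[0,0,1,0,0,0,-1],[0,0,1,0,0,0,-1],[0,0,1,0,0,0,-1],[0,0,1,0,0,0,-1],[0,0,1,0,0,0,-1],[0,0,1,0,0,0,-1]]}}

```text
clock: 12.33
tcp_pos: [0.5034, 0.0448, 0.1077]
orientation: [3.128, 0.285, 0.004]
contact_force: [0.7, 0.3, -2.8]
grip_width: 0.0591
gripper_force: 66.3
```

```bash
python3 d.py .5027 .0444 .0265 -1.9716
```

```text
t 12.3333 p [0.5034 0.0448 0.1077] yaw -1.3894 toolz [ 0.0023 -0.0001 -1.    ] q [-0.923   0.5302  0.9272  2.1103 -0.6067  0.7883 -1.0033] F [ 0.6661  0.2593 -2.83  ] w 0.05907001513706257 66.2620460987091
shift in tool now [-0.0009  0.0003  0.0812] in target tool [-0.0005  0.0007  0.0812] turn units 5.559790759043839 tilt fix(tool rotvec deg) [-0.0109 -0.1338 33.3588]
```

Call:
{"api": "apply_moves", "payload": {"moves": [[0,0,1,0,0,0,-1],[0,0,1,0,0,0,-1],[0,0,1,0,0,0,-1],[0,0,1,0,0,0,-1],[0,0,1,0,0,0,-1],[0,-0.02,0.56,0,0,0.02,-1],[0,0,0,0,0,0.02,-1],[0,0,0,0,0,0.015,-1]]}}

```text
clock: 13.0
tcp_pos: [0.5031, 0.0452, 0.0515]
orientation: [-3.08, 0.617, 0.001]
contact_force: [0.1, 0.1, -3.0]
grip_width: 0.0596
gripper_force: 66.2
```

Call:
{"api": "apply_moves", "payload": {"moves": [[0,0,0,0,0,0.012,-1],[0,0,0,0,0,0.009,-1],[0,0,0,0,0,0.0045,-1],[0,0,0,0,0,0,-1],[0,0,0,0,0,0,-1],[0,0,0,0,0,0,-1],[0,0,0,0,0,0,-1],[0,0,0,0,0,0,-1]]}}

```text
clock: 13.67
tcp_pos: [0.5027, 0.0449, 0.0272]
orientation: [-3.079, 0.618, 0.002]
contact_force: [-0.1, 0.3, -3.6]
grip_width: 0.0596
gripper_force: 66.1
```

```bash
python3 d.py .5441 .0269 .027 -1.9716
python3 - <<'E'
from bench import grab_frame
import cv2,numpy as np
a=grab_frame("scene");b=grab_frame("top")
cv2.imwrite("pics/v5.png",np.hstack([cv2.resize(a[190:290,250:390],None,fx=3,fy=3),cv2.resize(b[170:270,260:390],None,fx=2.9,fy=3)]))
E
```

```text
t 13.6667 p [0.5027 0.0449 0.0272] yaw -1.967 toolz [-0.0012  0.001  -1.    ] q [-0.8807  0.7189  0.8963  2.1471 -0.9018  0.7168 -1.3304] F [-0.1117  0.3497 -3.5505] w 0.05964900637231333 66.12021446228027
shift in tool now [0.0452 0.0006 0.0001] in target tool [0.0452 0.0004 0.0002] turn units 0.044071546251141125 tilt fix(tool rotvec deg) [-0.0267  0.0829  0.2644]
```

View pics/v5.png

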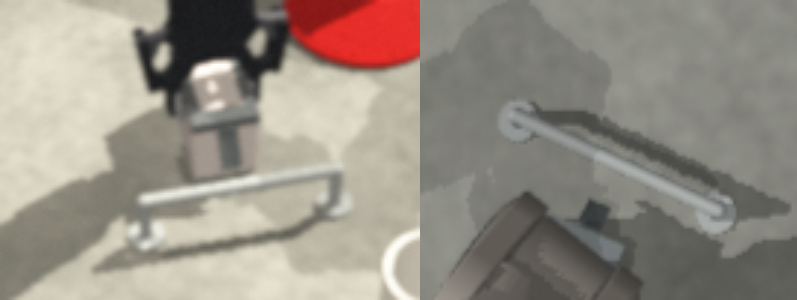

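The narrow clip (left crop at (228,145), right crop at (595,212)) now faces the rod. Pushing along tool +x.

Call:
{"api": "apply_moves", "payload": {"moves": [[0,0,0.04,0.006,0.0005,0,-1],[0,0,0,0.006,0,0,-1],[0,0,0,0.006,0,0,-1],[0,0,0,0.006,0,0,-1],[0,0,0,0.006,0,0,-1],[0,0,0,0.005,0,0,-1],[0,0,0,0.004,0,0,-1],[0,0,0,0.003,0,0,-1]]}}

```text
clock: 14.43
tcp_pos: [0.5405, 0.0279, 0.0264]
orientation: [-3.078, 0.625, 0.006]
contact_force: [-3.1, 1.3, -2.6]
grip_width: 0.0595
gripper_force: 66.1
```

Call:
{"api": "apply_moves", "payload": {"moves": [[0,0,0,0.001,0,0,-1],[0,0,0,0.001,0,0,-1],[0,0,0,0.001,0,0,-1],[0,0,0,0.001,0,0,-1],[0,0,0,0.001,0,0,-1],[0,0,0,0,0,0,-1],[0,0,0,0,0,0,-1],[0,0,0,0,0,0,-1]]}}

```text
clock: 15.1
tcp_pos: [0.5445, 0.0263, 0.0265]
orientation: [-3.078, 0.625, 0.006]
contact_force: [-5.9, 2.7, -1.6]
grip_width: 0.0598
gripper_force: 66.5
```

```bash
python3 d.py .5441 .0269 .027 -1.9716
```

```text
t 15.1 p [0.5445 0.0263 0.0265] yaw -1.9712 toolz [-0.0037  0.0015 -1.    ] q [-0.8059  0.7676  0.8896  2.0512 -0.8895  0.7703 -1.3243] F [-5.9062  2.6625 -1.5928] w 0.05975829386430921 66.47217750549316
shift in tool now [-0.0006 -0.0004 -0.0005] in target tool [-0.0006 -0.0004 -0.0005] turn units 0.0037402008300743395 tilt fix(tool rotvec deg) [0.002  0.2275 0.0224]
```

Near the stop; pressing 4 mm more.

Call:
{"api": "apply_moves", "payload": {"moves": [[0,0,0,0.001,0,0,-1],[0,0,0,0.001,0,0,-1],[0,0,0,0.001,0,0,-1],[0,0,0,0.001,0,0,-1],[0,0,0,0.001,0,0,-1],[0,0,0,0,0,0,-1],[0,0,0,0,0,0,-1],[0,0,0,0,0,0,-1]]}}

```text
clock: 15.77
tcp_pos: [0.5446, 0.0263, 0.0261]
orientation: [-3.075, 0.623, 0.021]
contact_force: [-20.0, 8.5, 14.5]
grip_width: 0.059
gripper_force: 68.2
```

```bash
python3 d.py .5441 .0269 .027 -1.9716
```

```text
t 15.7667 p [0.5446 0.0263 0.0261] yaw -1.9704 toolz [-0.0125  0.0064 -0.9999] q [-0.7996  0.7711  0.8879  2.0445 -0.8869  0.7829 -1.3238] F [-20.0253   8.4754  14.549 ] w 0.0590161596367276 68.19770693778992
shift in tool now [-0.0007 -0.0003 -0.0009] in target tool [-0.0007 -0.0003 -0.0009] turn units 0.011912285732697724 tilt fix(tool rotvec deg) [-0.0613  0.801   0.0719]
```

Call:
{"api": "apply_moves", "payload": {"moves": [[0,0,0,-0.01,0,0,-1],[0,0,0,-0.015,0,0,-1],[0,0,0,-0.015,0,0,-1],[0,0,0,-0.012,0,0,-1],[0,0,0,0,0,-0.02,-1],[0,0,0,0,0,-0.025,-1],[0,0,0,0,0,-0.02,-1],[0,0,0,-0.01,-0.014,-0.01,-1]]}}

```text
clock: 16.43
tcp_pos: [0.5008, 0.0578, 0.1047]
orientation: [-3.077, 0.633, -0.007]
contact_force: [0.8, -0.3, -2.4]
grip_width: 0.0595
gripper_force: 66.1
```

Call:
{"api": "apply_moves", "payload": {"moves": [[0,0,0,-0.015,-0.022,0,-1],[0,0,0,-0.015,-0.022,0,-1],[0,0,0,-0.015,-0.022,0,-1],[0,0,0,-0.015,-0.022,0,-1],[0,0,0,-0.015,-0.022,0,-1],[0,0,0,-0.015,-0.022,0,-1],[0,0,0,-0.015,-0.022,0,-1],[0,0,0,-0.01,-0.015,0,-1]]}}

```text
clock: 17.1
tcp_pos: [0.4582, 0.2648, 0.1021]
orientation: [-3.078, 0.62, 0.002]
contact_force: [-0.1, 0.2, -3.4]
grip_width: 0.0592
gripper_force: 66.1
```

```bash
python3 d.py .457 .268 .034 -1.9716
```

```text
t 17.1 p [0.4582 0.2648 0.1021] yaw -1.9686 toolz [-0.0008  0.0019 -1.    ] q [-1.4216  0.6855  1.0887  2.0625 -0.8033  0.8977 -1.8403] F [-0.068   0.1634 -3.3629] w 0.059159869785638156 66.13821744918823
shift in tool now [-0.0023 -0.0024  0.0681] in target tool [-0.0024 -0.0025  0.0681] turn units 0.028562572092976735 tilt fix(tool rotvec deg) [-0.0845  0.0847  0.1714]
```

Call:
{"api": "apply_moves", "payload": {"moves": [[0,0,0,-0.0024,-0.0025,0.01,-1],[0,0,0,0,0,0.016,-1],[0,0,0,0,0,0.016,-1],[0,0,0,0,0,0.012,-1],[0,0,0,0,0,0.008,-1],[0,0,0,0,0,0.003,-1],[0,0,0,0,0,0.001,-1],[0,0,0,0,0,0,-1]]}}

```text
clock: 17.77
tcp_pos: [0.4577, 0.2645, 0.0363]
orientation: [-3.078, 0.626, 0.002]
contact_force: [-0.2, 0.1, -2.4]
grip_width: 0.0592
gripper_force: 66.2
```

Call:
{"api": "apply_moves", "payload": {"moves": [[0,0,0,0,0,0.001,-1],[0,0,0,0,0,0,-1],[0,0,0,0,0,0.001,-1],[0,0,0,0,0,0,-1],[0,0,0,0,0,0,-1],[0,0,0,0,0,0,-1],[0,0,0,0,0,0,-1],[0,0,0,0,0,0,-1]]}}

```text
clock: 18.43
tcp_pos: [0.4572, 0.2649, 0.0341]
orientation: [-3.078, 0.625, 0.003]
contact_force: [0.8, -1.1, -2.6]
grip_width: 0.0594
gripper_force: 66.2
```

```bash
python3 d.py .457 .268 .034 -1.9716
```

```text
t 18.4333 p [0.4572 0.2649 0.0341] yaw -1.9713 toolz [-0.0019  0.0008 -1.    ] q [-1.3339  0.7669  0.9538  2.0918 -0.9276  0.7881 -1.7565] F [ 0.8334 -1.1086 -2.5642] w 0.05939215173402452 66.21520757675171
shift in tool now [-0.0014 -0.0028  0.0001] in target tool [-0.0014 -0.0028  0.0001] turn units 0.002939176393394194 tilt fix(tool rotvec deg) [-0.0009  0.1208  0.0176]
```

Call:
{"api": "apply_moves", "payload": {"moves": [[0,0,0,-0.0014,-0.0028,0,-1],[0,0,0,0,0,0,-1],[0,0,0,0,0,0.0005,-1],[0,0,0,0,0,0,-1],[0,0,0,0,0,0.0005,-1],[0,0,0,0,0,0,-1],[0,0,0,0,0,0,-1],[0,0,0,0,0,0,-1]]}}

```text
clock: 19.1
tcp_pos: [0.457, 0.2685, 0.0338]
orientation: [-3.077, 0.624, 0.004]
contact_force: [-4.2, 0.7, 8.6]
grip_width: 0.0594
gripper_force: 67.4
```

```bash
python3 d.py .457 .268 .034 -1.9716
```

```text
t 19.1 p [0.457  0.2685 0.0338] yaw -1.9709 toolz [-0.0023  0.0024 -1.    ] q [-1.3372  0.7688  0.9527  2.0884 -0.9296  0.7901 -1.7609] F [-4.2314  0.6764  8.6003] w 0.05941714316967605 67.44406700134277
shift in tool now [ 0.0002  0.0005 -0.0002] in target tool [ 0.0002  0.0005 -0.0002] turn units 0.006477171926435671 tilt fix(tool rotvec deg) [-0.0719  0.1764  0.039 ]
```

Call:
{"api": "apply_moves", "payload": {"moves": [[0,0,0,0,0,0,1],[0,0,0,0,0,0,1],[0,0,0,0,0,0,1],[0,0,0,0,0,0,1],[0,0,0,0,0,0,1],[0,0,0,0,0,0,1],[0,0,0,0,0,-0.004,1],[0,0,0,0,0,-0.006,1]]}}

```text
clock: 19.77
tcp_pos: [0.4567, 0.2677, 0.0431]
orientation: [3.078, -0.625, -0.004]
contact_force: [1.0, 0.1, -0.1]
grip_width: 0.0853
gripper_force: 0.0
```

Call:
{"api": "apply_moves", "payload": {"moves": [[0,0,0,0,0,-0.015,1],[0,0,0,0,0,-0.02,1],[0,0,0,0,0,-0.03,1],[0,0,0,0,0,-0.03,1],[0,0,0,0,0,-0.03,1],[0,0,0,0,0,-0.03,1],[0,0,0,0,0,-0.03,1],[0,0,0,0,0,-0.02,1]]}}

```text
clock: 20.43
tcp_pos: [0.4582, 0.2674, 0.2511]
orientation: [-3.076, 0.626, 0.001]
contact_force: [1.1, 1.0, -0.1]
grip_width: 0.0855
gripper_force: 0.0
```

Call:
{"api": "apply_moves", "payload": {"moves": [[0,0,0,0.03,0.02,0,1],[0,0,0,0.03,0.02,0,1],[0,0,0,0.03,0.02,0,1],[0,0,0,0.03,0.02,0,1],[0,0,0,0.03,0.02,0,1],[0,0,0,0.03,0.02,0,1],[0,0,0,0.03,0.02,0,1],[0,0,0,0.03,0.02,0,1]]}}

```text
clock: 21.1
tcp_pos: [0.6166, 0.0251, 0.2481]
orientation: [-3.078, 0.625, 0.003]
contact_force: [-0.2, 0.7, -0.0]
grip_width: 0.0853
gripper_force: 0.0
```

Run:
```python
from h import *
from bench import grab_frame,silhouettes
m={};im={}
for n in("scene","top"):
    im[n]=grab_frame(n);s=silhouettes("tub",n)
    if s: m[n]=s[0]["mask"].astype(np.float32);print(n,s[0]["p"],s[0]["extent"])
f=lambda v:[place(p,*v[:3],z=.008) for p in(box(-.055,.055,-.03,.03,0,.072),clip(1,.05,v[3]),clip(-1,.018,v[4]))]
v,g=fit(f,[.457,.268,2.74,.1,.1],m,[.01,.01,.1,.2,.2]);print(np.round(v,3),g)
for k in m:print(k,np.round(fit(f,v,{k:m[k]},[.005,.005,.05,.2,.2])[0],3))
cv2.imwrite("pics/v6.png",np.hstack([cv2.resize(im["scene"][140:260,310:430],None,fx=3.3,fy=3.3),cv2.resize(im["top"][230:350,150:270],None,fx=3.3,fy=3.3)]))
```

```text
scene 0.7 [375.1, 184.8, 27.6, 36.5]
top 0.64 [514.4, 182.9, 103.7, 77.0]
[0.469 0.271 2.431 0.232 0.129] 1.6254162788391113
scene [0.469 0.271 2.431 0.232 0.129]
top [ 0.471  0.277  2.389  0.084 -0.048]
```

View pics/v6.png

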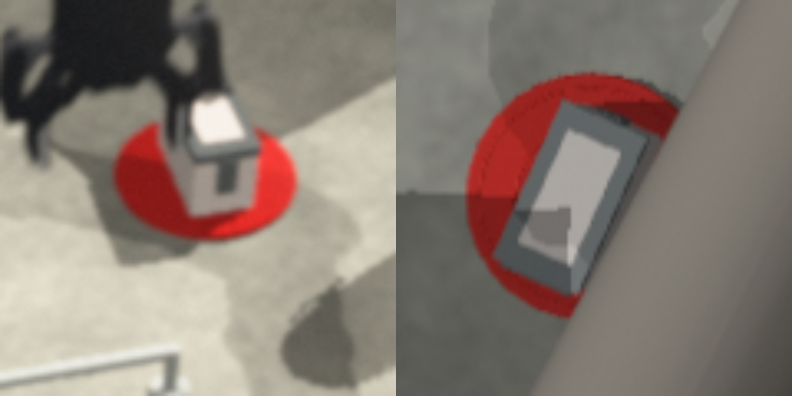

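Call:
{"api": "apply_moves", "payload": {"moves": [[0,0,0,0.012,0.028,0,1],[0,0,0,0.012,0.028,0,1],[0,0,0,0.012,0.028,0,1],[0,0,0,0.012,0.028,0,1],[0,0,0,0.012,0.028,0,1],[0,0,0,0.012,0.028,0,1],[0,0,0,0.012,0.028,0,1],[0,0,0,0,0,0,1]]}}

```text
clock: 21.97
tcp_pos: [0.615, -0.1919, 0.2485]
orientation: [3.074, -0.634, -0.001]
contact_force: [-1.6, -0.3, -0.1]
grip_width: 0.0855
gripper_force: 0.0
```

Run:
```python
from h import *
from bench import grab_frame,silhouettes
m={};im={}
for n in("scene","top"):
    im[n]=grab_frame(n);s=[d for d in silhouettes("tub",n) if (abs(d["extent"][0]-(372 if n=="scene" else 208))<30)]
    if s: m[n]=s[0]["mask"].astype(np.float32);print(n,s[0]["p"],s[0]["extent"])
f=lambda v:[place(p,*v[:3],z=.008) for p in(box(-.055,.055,-.03,.03,0,.072),clip(1,.05,v[3]),clip(-1,.018,v[4]))]
v,g=fit(f,[.457,.268,2.74,.1,.1],m,[.01,.01,.1,.2,.2]);print(np.round(v,3),g)
for k in m:print(k,np.round(fit(f,v,{k:m[k]},[.005,.005,.05,.2,.2])[0],3))
v[3:]=0
for k in im:
    o=im[k].copy()
    for p in f(v): cv2.polylines(o,[cv2.convexHull(np.round(proj(p,k)).astype(np.int32))],1,(0,255,0))
    im[k]=np.hstack([im[k][140:240,310:430],o[140:240,310:430]] if k=="scene" else [im[k][240:340,150:270],o[240:340,150:270]])
cv2.imwrite("pics/v7.png",cv2.resize(np.vstack([im["scene"],im["top"]]),None,fx=3,fy=3,interpolation=cv2.INTER_CUBIC))
```

```text
scene 0.87 [374.4, 181.4, 31.6, 45.3]
top 0.84 [205.7, 291.1, 55.7, 62.2]
[0.455 0.269 2.714 0.093 0.03 ] 0.13529008626937866
scene [0.453 0.269 2.678 0.095 0.284]
top [ 0.457  0.268  2.751  0.    -0.004]
```

View pics/v7.png

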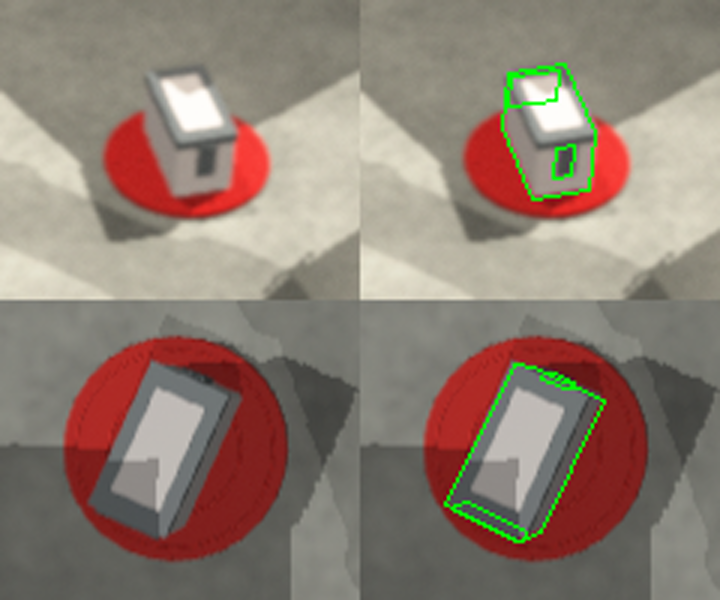

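The tub stands upright in the middle of the trivet, centred to about 2 mm. No flap sticks out at either end in the top view, and the fitted clip angles there are about 0. The arm is clear, so I am handing in.

```bash
python3 -c "
from bench import order
print(order.hand_in())"
```

```text
the job is handed in; nothing more can be done
None
```

I pushed the broad clip and then the narrow clip shut against the bar, stood the tub upright in the middle of the trivet and let go, then handed the job in at about 22 s; the hand-in returned no verdict.

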